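# Shift the feed gearbox into the slot marked by the round ring

## Task

The feed lever of the small gearbox stands in the middle rail of its gate. Push it, lightly with the fingertips or the outside of the fingers and without gripping it, along the cross slot and fully home into the one outer slot that the round ring marks (square plates mark the others). Leave the other things on the bench where they are.

Things in the scene. Friction and masses are not known exactly. Their poses are not given: they have to be found in the camera images.
- gearbox: Grey cast feed gearbox fixed on the bench on 22 mm high feet, 146 x 126 mm, bright gate plate on top, its upper face 104 mm above the bench; a pulley sticks out 75 mm to its +y side. Origin: centre of its underside. Its x axis runs along the rails of the gate (away from the robot at yaw 0), y along the cross slot (to the left), z up. Yaw within 0.4 rad of zero.
- gate (a point): Middle of the gate, on the plate's upper face; axes as the gearbox. Three parallel rails run along x, centre lines at y = -22, 0, +22 mm, joined at x = 0 by one cross slot along y. All are 13 mm wide; rails end at x = +-28.5 mm. The metal between two rails is 9 mm wide, rounded at the cross slot. The ends of the two outer rails are the four outer slots; the middle rail is idle.
- shift_fore (a joint): Tilt of the lever along the gearbox's x, rad: 0 in the cross slot, positive to +x, stops at +-0.337 (fully home in a slot). Pivot 30 mm above the bench under the middle of the gate, 125 mm from the knob centre, which moves about 125 mm * sin(tilt), 41 mm at the stop. Stays where it is left, no springs; 1.5 to 5 N at the knob moves it. Starts in the middle rail, between -0.32 and 0.32.
- shift_side (a joint): Tilt of the lever along the gearbox's y, rad: 0 in the middle rail, about +0.30 in the rail on the +y side, -0.30 in that on the -y side, stops at +-0.337. It can change only while the lever is in the cross slot (shift_fore within about 0.04 of 0; a little more is guided in by the rounded corners). Same pivot, knob travel and resistance as shift_fore.
- knob (a point): Centre of the lever's black ball knob, 32 mm in diameter, 155 mm above the bench when the lever is upright and at least 140 mm when tilted fully. A steel stem 8 mm thick runs from it down into the gate; a 14 mm thick, 10 mm high collar is right under the ball.
- stem_at_gate (a point): Point on the middle of the lever's stem 70 mm from the pivot, at the gate plate (100 mm above the bench when upright).
- round_marker: Flat round dark steel ring, 31 mm in diameter with a 16 mm hole, 5 mm high, fixed on the gate plate; origin at the centre of its underside (104 mm above the bench). It marks the slot to shift into: it lies straight beyond the end of that slot, in the gearbox frame at x = +-46 mm, y = +-22 mm (any of the four).
- square_marker_a: Solid square dark steel plate, 28 x 28 x 5 mm, without a hole, marking one of the other three outer slots in the same way.
- square_marker_b: Like square_marker_a, at another outer slot.
- square_marker_c: Like square_marker_a, at another outer slot.
- jar_oil: Loose white plastic jar with black cap, 53 mm in diameter, 90 mm high, left behind the gearbox; origin centre of its underside. Leave it alone.
- jar_wax: Loose grey plastic jar with black cap, 57 mm in diameter, 60 mm high, behind the gearbox. Leave it alone.
- lock_ring: Loose knurled steel ring, 36 mm in diameter, 8 mm high, right of the gearbox. Leave it alone.
- screwdriver: Loose yellow screwdriver, 164 mm long, 27 mm high, lying left of the gearbox. Leave it alone.
- tape_roll: Loose roll of tape, 104 mm in diameter, 25 mm high, lying at the front of the bench. Leave it alone.
- die_box: Loose red plastic box, 154 x 76 x 43 mm, lid shut, at the back. Leave it alone.

How it is judged:
At the end, for the whole second after the job is handed in: The lever's stem is home in the slot marked by the round ring: at gate height its middle is within 26.5 mm of the ring's centre (21.5 mm at the stop, so within about 5 mm of the slot's end), and at rest (horizontal distance between stem_at_gate and round_marker below 0.0265 m and velocity of joint shift_fore between -0.05 and 0.05 rad/s); the robot touches nothing.
It fails at once if the lever is gripped or forced: the fingers bear on it with more than 35 N (contact force between the fingers and shift_side above 35 N).
It fails at once if another thing on the bench is moved or lifted by more than 20 mm (distance of any of jar_oil, jar_wax, lock_ring, screwdriver, tape_roll, die_box from where it was at the start of the episode above 0.02 m).
It also fails if it takes over 48 s, if anything falls off the work surface, if the arm or the gripper's body presses on something with over 40 N, if the wrist force passes 120 N, or if a joint passes its speed limit or range.

## Robot

A 6-joint arm with a two-finger parallel gripper is mounted at the origin on a cart in front of the work surface, level with it; the furniture and walls round the work are solid. World frame = base frame: x ahead of the robot, y to its left, z up, the work surface at z = 0. Lengths are in m, angles in rad, forces in N, time in s.
With the tool pointing down it reaches from about 0.25 to 0.725 m from the base axis. Payload 9.7 kg.
Tool frame: the origin (TCP) lies between the finger pads; the fingertips stand 25 mm ahead of it and the grasp point (between the pads) lies 6 mm ahead of it (arm.nose_length is the distance from the TCP to the fingertips, in m); z points along the fingers, y is the line along which they close (so a half turn about z gives the same grasp; the last joint's range is limited). The gripper opens to 85 mm and grips with 20 to 120 N. Pads are 22 mm wide; open, the fingers measure 114 mm over their backs; the gripper's body (76 mm by 85 mm) begins 54 mm behind the grasp point. The pads swing forward as they close: fully open they stand 13 mm farther back than shut.
Start: joints at [1.165, 0.087, 0.176, 1.66, 0, 1.571], TCP at [0.217, 0.505, 0.256] pointing down, gripper open.
Joint ranges: [-3.13, 3.13], [-0.85, 1.81], [-1.15, 1.24], [-2.2, 2.28], [-1.44, 1.52], [-3.14, 3.14]. Speed limits (rad/s): [2.22, 2.22, 2.57, 3.14, 3.14, 3.14].

## Interface

Orientations are given as a unit quaternion [x, y, z, w].
In Python, from rig import arm gives the robot as it stands.
- The arm moves only by the tool servo_tool, never from a script. Its arguments are lists of equal length, an entry for each row: "xyz": the shift along the tool's x, y, z normalised to -1 to 1, where 1 is 0.6 m, a list of three; "twist": the turn about the tool's z normalised to -1 to 1, where 1 is pi rad; "grip": the finger opening in mm, from 0 to 85.4. In form: {"xyz": [[tx, ty, tz], ...], "twist": [twist, ...], "grip": [grip, ...]}. A call has 1 to 20 rows; each row is the pose to reach, as a shift and turn from the pose commanded when the call began, along the tool's axes at that moment, turning the shorter way round; what a row does not reach only later rows make up. A row lasts 1/8 s, in which the tool goes at most 62.5 mm and 10.7 degrees, less where a joint would pass 70% of its speed; a pose out of reach is approached as far as the arm can. A call with a number of a shift or a turn outside -1 to 1 is refused whole. A call with a gripper value outside its range is refused whole. The fingers move at their own pace and stop on an object; the grip force is fixed at half the most. Time passes only in rows, so rows that repeat a pose let the fingers close. It gives the time, the measured TCP pose, the force, the opening and the grip force at its end, in the units of the state.
- arm.state(): the state, without advancing time (a new reading comes with each control period).
- arm.get_image(name): name is "side" or "top" or "wrist"; returns the picture (384x512x3 uint8, red, green, blue); there is no depth.
- arm.camera_info(name): a dict with "intrinsics" (3x3 intrinsics, pixels), "k1" (the pictures are not rectified: a ray, as slopes to the right and down, at radius r is drawn at 1 + k1 r^2 times it, then the intrinsics apply), "eye" and "orientation" of the camera in the world. Camera axes: x right, y up, looking along -z (the intrinsics and any distortion apply to the point x, -y, -z); pixel columns grow to the right and rows downward; lengths in m; the calibration is good to about 2 mm. A picture is of the moment at which its call begins: read the wrist's pose just before it. camera_info takes no time and is no camera call; for the wrist camera it gives the pose at the moment of the call.
- arm.close_job(): hands the job in; it is judged then, once.
The state is a dict: "clock": time; "q": joint angles; "qd": joint speeds; "joint_torque": joint torques, N m; "eef_pos": TCP position; "tool_rot": TCP orientation; "ft_force": force on the tool from outside, world axes, zero at the start; "moment": the same for the moment, N m; "width": opening from 0.0 (shut) to 1.0 (fully open); "finger_force": force on a finger pad.
Only numpy, scipy, OpenCV 4.12 (cv2) and the standard library are available. Lean on these libraries where they do the work, as an engineer would, in place of code of your own. Each camera call takes 0.05 s, during which the arm holds its last target. There are 200 camera calls.

## Working session

There is one attempt and no reset: what is moved stays moved. The work goes in short steps, Python scripts to look and compute and a tool call to move; the robot and the scene stay as the last step left them, time stands still between calls to the robot, and variables do not carry over. Pictures are saved under pics/ and viewed, at most 10 in all, crops included, and the job is handed in when it is done.

Besides the shell and the picture viewer there is one more tool, called after "Emit:" by a JSON object that holds its "method" and its "body". servo_tool: Moves the arm, as the interface text tells. Scaled input: -1 to 1 covers 0.6 m each way for a shift and pi rad each way for a turn. Its arguments: {"type":"object","properties":{"xyz":{"type":"array","items":{"type":"array","items":{"type":"number","minimum":-1,"maximum":1}}},"twist":{"type":"array","items":{"type":"number","minimum":-1,"maximum":1}},"grip":{"type":"array","items":{"type":"number"}}},"required":["xyz","twist","grip"]}

```bash
mkdir -p pics; cat > h.py <<'E'
import numpy as np, cv2
from rig import arm
from scipy.spatial.transform import Rotation as R
def ray(ci,u,v):
    K=np.array(ci["intrinsics"]);d=np.array([(u-K[0,2])/K[0,0],(v-K[1,2])/K[1,1]])
    s=d.copy()
    for _ in range(20): s=d/(1+ci["k1"]*(s@s))
    return np.array(ci["eye"]),R.from_quat(ci["orientation"]).apply([s[0],-s[1],-1])
def onz(ci,u,v,z):
    e,d=ray(ci,u,v);return e+d*(z-e[2])/d[2]
def tri(c1,p1,c2,p2):
    e,d=ray(c1,*p1);f,g=ray(c2,*p2);t=np.linalg.lstsq(np.c_[d,-g],f-e,rcond=None)[0]
    a=e+d*t[0];b=f+g*t[1];return (a+b)/2,np.linalg.norm(a-b)
def proj(ci,P):
    K=np.array(ci["intrinsics"]);c=R.from_quat(ci["orientation"]).inv().apply(np.array(P)-ci["eye"])
    s=np.array([c[0],-c[1]])/-c[2];s=s*(1+ci["k1"]*(s@s));return K[0,0]*s[0]+K[0,2],K[1,1]*s[1]+K[1,2]
def save(n,f):
    im=cv2.cvtColor(arm.get_image(n),cv2.COLOR_RGB2BGR);cv2.imwrite("pics/"+f,im);return im
E
python3 - <<'E'
from h import *
for n in("top","side"):
    save(n,n+"0.png");c=arm.camera_info(n);print(n,c)
s=arm.state();print(s["clock"],s["eef_pos"],s["tool_rot"],s["width"])
print(arm.nose_length)
E
```

```text
top {'intrinsics': array([[475.12953342,   0.        , 262.8590711 ],
       [  0.        , 475.12953342, 195.37806548],
       [  0.        ,   0.        ,   1.        ]]), 'k1': -0.1088377110860152, 'eye': array([0.16052329, 0.18157252, 1.36170406]), 'orientation': array([-0.07848205,  0.08129092,  0.72151335, -0.68311847])}
side {'intrinsics': array([[350.69101462,   0.        , 257.97586003],
       [  0.        , 350.69101462, 189.50654108],
       [  0.        ,   0.        ,   1.        ]]), 'k1': -0.11023306842852287, 'eye': array([ 0.24647316, -0.68766684,  0.72064558]), 'orientation': array([ 0.46607331, -0.05158261, -0.11408743,  0.87584186])}
0.1 [0.21704232 0.50515998 0.255662  ] [ 2.01530008e-01  9.79482154e-01 -5.90608666e-04 -1.32002175e-04] 1.0023162078958894
0.025
```

View pics/top0.png

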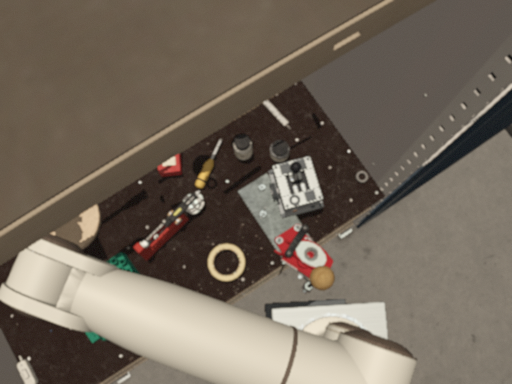

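View pics/side0.png

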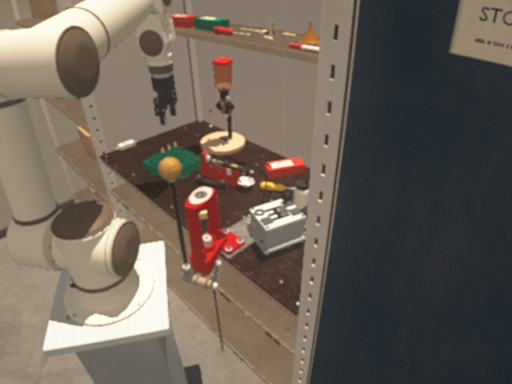

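The top view shows the gearbox at about (298,185), with the ring apparently at its lower left (295,200). A tall red press stands in front, near (305,250). I'll enlarge both crops.

```bash
python3 - <<'E'
from h import *
a=cv2.imread("pics/top0.png")[145:225,255:335];b=cv2.imread("pics/side0.png")[190:260,235:315]
a=cv2.resize(a,(480,480),interpolation=cv2.INTER_CUBIC);b=cv2.resize(b,(320,280),interpolation=cv2.INTER_CUBIC)
o=np.zeros((480,800,3),np.uint8);o[:,:480]=a;o[:280,480:]=b;cv2.imwrite("pics/c0.png",o)
c=arm.camera_info("top")
for p in[(298,185),(322,278),(362,177),(227,263),(282,150),(243,147)]:print(p,onz(c,*p,0.1).round(3),onz(c,*p,0.0).round(3))
d=arm.camera_info("side")
print("press ball",tri(c,(322,278),d,(170,169)))
E
```

```text
(298, 185) [0.475 0.071 0.1  ] [0.5   0.062 0.   ]
(322, 278) [0.22  0.025 0.1  ] [0.224 0.013 0.   ]
(362, 177) [ 0.488 -0.108  0.1  ] [ 0.514 -0.131  0.   ]
(227, 263) [0.273 0.273 0.1  ] [0.282 0.281 0.   ]
(282, 150) [0.578 0.108 0.1  ] [0.611 0.102 0.   ]
(243, 147) [0.593 0.216 0.1  ] [0.627 0.219 0.   ]
press ball (array([0.2121699 , 0.05061378, 0.30383758]), np.float64(0.004273183524855484))
```

View pics/c0.png

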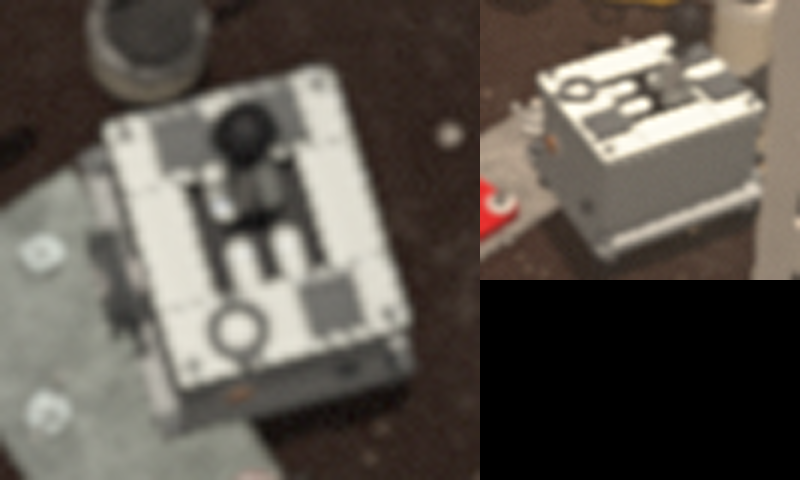

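```bash
python3 - <<'E'
from h import *
c=arm.camera_info("top")
P=lambda x,y,z:onz(c,255+x/6-.4,145+y/6-.4,z)[:2]
ring=P(238,330,.109);a=P(182,140,.109);b=P(331,305,.109);k=P(245,133,.150)
ux=a-ring;ux/=np.linalg.norm(ux);uy=ring-b
print(ring,a,b,"dists",np.linalg.norm(a-ring),np.linalg.norm(uy))
# gate centre = mid of a and b (diagonal)
g=(a+b)/2;w=np.array([92,0]);  
d1=b-a; yaw=np.arctan2(d1[1],d1[0])-np.arctan2(-44,-92); yaw2=np.arctan2(ux[1],ux[0])
yaw=(yaw+np.pi)%(2*np.pi)-np.pi
print("gate",g,"yaw",yaw,yaw2,"knob",k)
X=np.array([np.cos(yaw),np.sin(yaw)]);Y=np.array([-X[1],X[0]])
print("knob in gate",(k-g)@X,(k-g)@Y,"ring",(ring-g)@X,(ring-g)@Y)
s=arm.state();Rm=R.from_quat(s["tool_rot"])
print("tool frame shift to gate, z .32:",(Rm.inv().apply([*g,.30]-s["eef_pos"])/.6).round(3),Rm.as_matrix().round(3))
E
```

```text
[0.43254531 0.08454599] [0.52271594 0.10394283] [0.44176166 0.04179537] dists 0.09223328994291771 0.04373278438659338
gate [0.4822388 0.0728691] yaw 0.20861873445226387 0.21188377791663432 knob [0.51256601 0.07841285]
knob in gate 0.030817807599689013 -0.0008574803022360746 ring -0.046197642085617815 0.021715668684065534
tool frame shift to gate, z .32: [-0.691 -0.488 -0.073] [[-0.919  0.395 -0.   ]
 [ 0.395  0.919 -0.001]
 [ 0.    -0.001 -1.   ]]
```

Emit:
{"method": "servo_tool", "body": {"xyz": [[0, 0, -0.1], [-0.2, -0.107, -0.1], [-0.3, -0.16, -0.1], [-0.4, -0.214, -0.1], [-0.5, -0.267, -0.1], [-0.6, -0.32, -0.1], [-0.7, -0.374, -0.1], [-0.786, -0.42, -0.1], [-0.786, -0.42, -0.1], [-0.786, -0.42, -0.1], [-0.786, -0.42, -0.1], [-0.786, -0.42, -0.1], [-0.786, -0.42, -0.1], [-0.786, -0.42, -0.1], [-0.786, -0.42, -0.1]], "twist": [0, 0, -0.05, -0.1, -0.15, -0.196, -0.196, -0.196, -0.196, -0.196, -0.196, -0.196, -0.196, -0.196, -0.196], "grip": [0, 0, 0, 0, 0, 0, 0, 0, 0, 0, 0, 0, 0, 0, 0]}}

```text
clock: 1.98
eef_pos: [0.5507, 0.0882, 0.3165]
tool_rot: [-0.105, 0.994, 0.0, 0.0]
ft_force: [0.0, 0.2, 0.1]
width: -0.002
finger_force: 0.0
```

```bash
python3 - <<'E'
from h import *
ci=arm.camera_info("wrist");w=save("wrist","w1.png");s=save("side","s1.png")
o=np.zeros((384,800,3),np.uint8);o[:,:512]=w;o[:288,512:]=cv2.resize(s[110:290,200:380],(288,288));cv2.imwrite("pics/c1.png",o)
st=arm.state();g=np.array([.482,.073]);y=.21;X=np.array([np.cos(y),np.sin(y)]);Y=np.array([-X[1],X[0]])
d=np.array(st["eef_pos"])[:2]-g;print("tcp in gate",d@X,d@Y,st["eef_pos"][2],ci["eye"])
for n,p in dict(ring=(-.046,.022,.109),knob=(.031,0,.150),tip=None).items() if 0 else [("ring",(-.046,.022,.109)),("knob",(.031,0,.15))]:
    print(n,proj(ci,[*(g+p[0]*X+p[1]*Y),p[2]]))
E
```

```text
tcp in gate 0.07038104390902955 0.0002645153414623687 0.3164116153163251 [0.48267159 0.07364848 0.4342701 ]
ring (np.float64(270.6948463946991), np.float64(62.550264189978776))
knob (np.float64(248.65380607029843), np.float64(143.52729066238956))
```

View pics/c1.png

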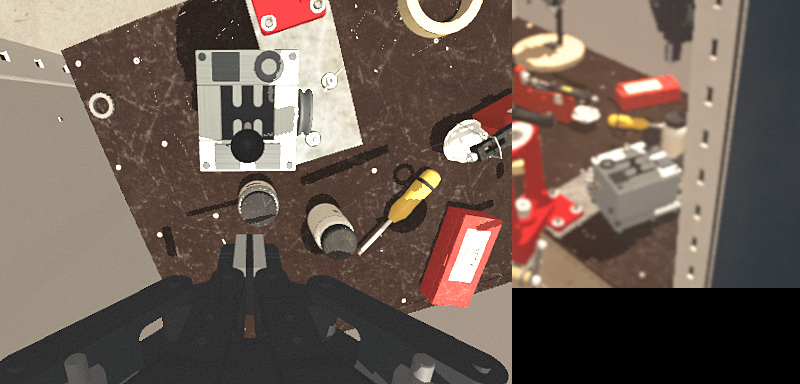

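The ring at (268,66) and the knob at (247,146) match the projections. The shut fingertips show at about (250,235), so I can check the tip length and the width across the backs.

```bash
python3 - <<'E'
from h import *
ci=arm.camera_info("wrist");t=np.array(arm.state()["eef_pos"])
for n in(.015,.025,.038):
    for dx in(-.011,.011):
        for dy in (-.0145,.0145):
            y=.21;print(n,dx,dy,np.round(proj(ci,t+[dx*np.cos(y)-dy*np.sin(y),dx*np.sin(y)+dy*np.cos(y),-n]),0))
E
```

```text
0.015 -0.011 -0.0145 [219. 237.]
0.015 -0.011 0.0145 [279. 237.]
0.015 0.011 -0.0145 [220. 278.]
0.015 0.011 0.0145 [278. 278.]
0.025 -0.011 -0.0145 [221. 229.]
0.025 -0.011 0.0145 [277. 229.]
0.025 0.011 -0.0145 [222. 268.]
0.025 0.011 0.0145 [276. 268.]
0.038 -0.011 -0.0145 [223. 220.]
0.038 -0.011 0.0145 [275. 220.]
0.038 0.011 -0.0145 [224. 256.]
0.038 0.011 0.0145 [274. 256.]
```

Emit:
{"method": "servo_tool", "body": {"xyz": [[0, 0, 0.1], [0, 0, 0.18], [0, 0, 0.23], [0, 0, 0.26], [0, 0, 0.277], [0, 0, 0.277], [0.01, 0, 0.277], [0.018, 0, 0.277], [0.024, 0, 0.277], [0.03, 0, 0.277], [0.036, 0, 0.277], [0.042, 0, 0.277], [0.047, 0, 0.277], [0.052, 0, 0.277], [0.057, 0, 0.277], [0.062, 0, 0.277], [0.067, 0, 0.277], [0.067, 0, 0.277]], "twist": [0, 0, 0, 0, 0, 0, 0, 0, 0, 0, 0, 0, 0, 0, 0, 0, 0, 0], "grip": [0, 0, 0, 0, 0, 0, 0, 0, 0, 0, 0, 0, 0, 0, 0, 0, 0, 0]}}

```text
clock: 4.32
eef_pos: [0.5113, 0.0792, 0.15]
tool_rot: [-0.105, 0.994, -0.0, -0.0]
ft_force: [0.9, -0.2, 1.1]
width: -0.001
finger_force: 0.5
```

```bash
cat > m.py <<'E'
from h import *
import sys
g=np.array([.482,.073]);y=.21;X=np.array([np.cos(y),np.sin(y)]);Y=np.array([-X[1],X[0]])
ci=arm.camera_info("wrist");w=save("wrist",sys.argv[1]+".png")
st=arm.state();d=np.array(st["eef_pos"])[:2]-g;print("tcp in gate",(d@X).round(4),(d@Y).round(4),np.round(st["eef_pos"][2],4),"clock",st["clock"])
for k in [(0,0,.155),(.005,0,.155),(.037,0,.150),(0,.037,.15),(-.041,.037,.142)]: print(k,np.round(proj(ci,[*(g+k[0]*X+k[1]*Y),k[2]])))
cv2.imwrite("pics/"+sys.argv[1]+"z.png",cv2.resize(w[20:270,110:430],(640,500)))
E
python3 m.py w2
```

```text
tcp in gate 0.03 -0.0 0.15 clock 4.375
(0, 0, 0.155) [249. 214.]
(0.005, 0, 0.155) [249. 225.]
(0.037, 0, 0.15) [249. 288.]
(0, 0.037, 0.15) [338. 210.]
(-0.041, 0.037, 0.142) [341. 107.]
```

View pics/w2z.png

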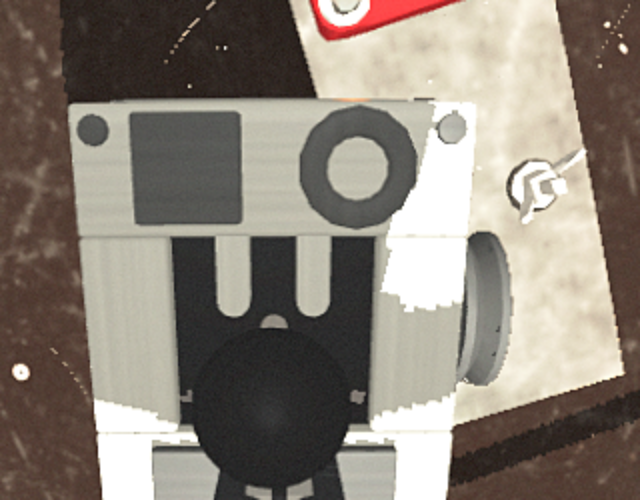

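The knob shows at crop (272,408), which puts it at gate x of about +4.5 mm. I'll push the last 4.5 mm, back off and go round to its -y side.

Emit:
{"method": "servo_tool", "body": {"xyz": [[0.004, 0, 0], [0.0075, 0, 0], [0.0075, 0, 0], [-0.02, 0, 0], [-0.035, 0, 0], [-0.035, -0.04, 0], [-0.035, -0.085, 0], [-0.035, -0.085, 0], [0.01, -0.085, 0], [0.05, -0.085, 0], [0.05, -0.085, 0], [0.05, -0.07, 0], [0.05, -0.06, 0], [0.05, -0.053, 0], [0.05, -0.047, 0], [0.05, -0.041, 0], [0.05, -0.035, 0], [0.05, -0.029, 0], [0.05, -0.023, 0], [0.05, -0.023, 0]], "twist": [0, 0, 0, 0, 0, 0, 0, 0, 0, 0, 0, 0, 0, 0, 0, 0, 0, 0, 0, 0], "grip": [0, 0, 0, 0, 0, 0, 0, 0, 0, 0, 0, 0, 0, 0, 0, 0, 0, 0, 0, 0]}}

```text
clock: 6.88
eef_pos: [0.485, 0.0598, 0.15]
tool_rot: [-0.105, 0.994, 0.0, -0.0]
ft_force: [0.2, -0.4, 0.9]
width: -0.002
finger_force: 0.4
```

```bash
python3 m.py w3
```

```text
tcp in gate 0.0002 -0.0137 0.15 clock 6.925
(0, 0, 0.155) [281. 280.]
(0.005, 0, 0.155) [280. 290.]
(0.037, 0, 0.15) [277. 341.]
(0, 0.037, 0.15) [363. 273.]
(-0.041, 0.037, 0.142) [366. 179.]
```

View pics/w3z.png

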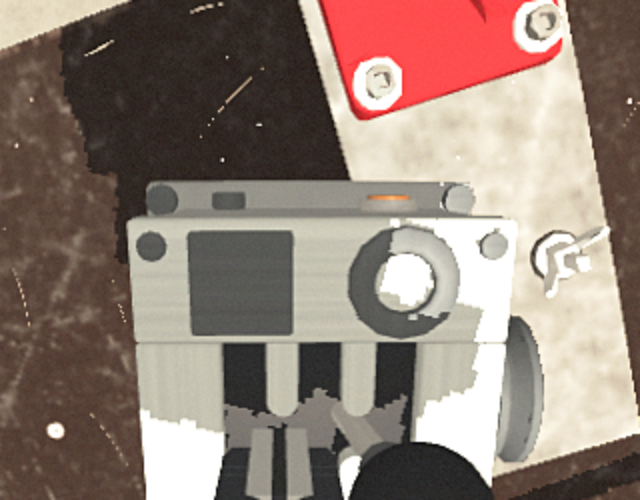

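The knob is at about crop (422,518), gate (+1, +18) mm. It is in the cross slot, and the contact offset is about 31 mm. Next I'll finish the side push and go round behind it.

Emit:
{"method": "servo_tool", "body": {"xyz": [[0, 0.006, 0], [0, 0.012, 0], [0, 0.018, 0], [0, 0.024, 0], [0, 0.029, 0], [0, 0.034, 0], [0, 0.034, 0], [0, 0.01, 0], [0, -0.02, 0], [-0.045, -0.02, 0], [-0.09, -0.02, 0], [-0.09, -0.02, 0], [-0.09, 0.04, 0], [-0.09, 0.085, 0], [-0.09, 0.085, 0], [-0.09, 0.085, 0]], "twist": [0, 0, 0, 0, 0, 0, 0, 0, 0, 0, 0, 0, 0, 0, 0, 0], "grip": [0, 0, 0, 0, 0, 0, 0, 0, 0, 0, 0, 0, 0, 0, 0, 0]}}

```text
clock: 8.93
eef_pos: [0.5272, 0.1198, 0.1502]
tool_rot: [-0.105, 0.995, -0.0, -0.0]
ft_force: [0.2, -0.6, 0.0]
width: 0.004
finger_force: 0.0
```

```bash
python3 m.py w4
```

```text
tcp in gate 0.054 0.0362 0.1502 clock 8.975
(0, 0, 0.155) [153. 153.]
(0.005, 0, 0.155) [154. 166.]
(0.037, 0, 0.15) [164. 238.]
(0, 0.037, 0.15) [251. 151.]
(-0.041, 0.037, 0.142) [251.  42.]
```

View pics/w4z.png

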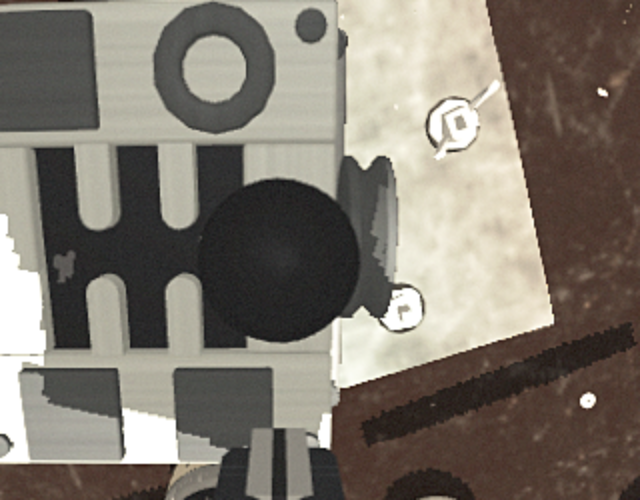

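The knob is at crop (280,260), pixel (250,150), so gate (0, 37) mm as wanted. Now I'll push it home along -x.

Emit:
{"method": "servo_tool", "body": {"xyz": [[0.02, 0, 0], [0.035, 0, 0], [0.043, 0, 0], [0.049, 0, 0], [0.055, 0, 0], [0.061, 0, 0], [0.067, 0, 0], [0.073, 0, 0], [0.079, 0, 0], [0.085, 0, 0], [0.091, 0, 0], [0.097, 0, 0], [0.102, 0, 0], [0.107, 0, 0], [0.111, 0, 0], [0.111, 0, 0]], "twist": [0, 0, 0, 0, 0, 0, 0, 0, 0, 0, 0, 0, 0, 0, 0, 0], "grip": [0, 0, 0, 0, 0, 0, 0, 0, 0, 0, 0, 0, 0, 0, 0, 0]}}

```text
clock: 10.98
eef_pos: [0.4624, 0.1068, 0.1501]
tool_rot: [-0.105, 0.994, 0.0, 0.0]
ft_force: [4.3, 1.1, -4.3]
width: 0.001
finger_force: 2.1
```

```bash
python3 m.py w5
```

```text
tcp in gate -0.0121 0.0371 0.1501 clock 11.025
(0, 0, 0.155) [165. 304.]
(0.005, 0, 0.155) [166. 313.]
(0.037, 0, 0.15) [174. 361.]
(0, 0.037, 0.15) [249. 297.]
(-0.041, 0.037, 0.142) [249. 206.]
```

View pics/w5z.png

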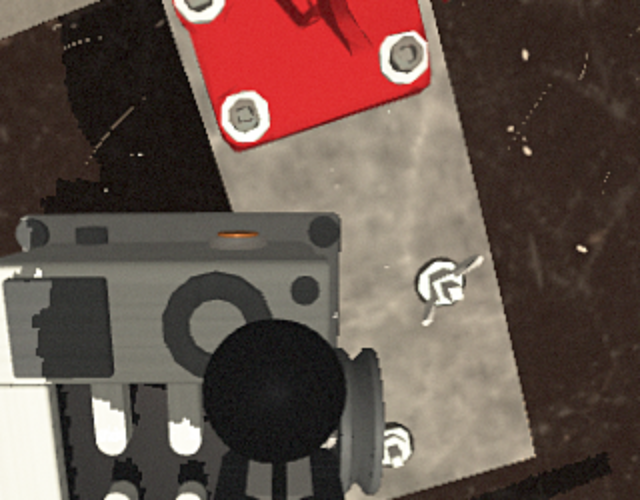

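The knob is at crop (274,390), pixel (247,215), still about 4 mm short of the stop with a light force. I'll push 3.6 mm more, then retreat.

Emit:
{"method": "servo_tool", "body": {"xyz": [[0.002, 0, 0], [0.004, 0, 0], [0.006, 0, 0], [0.006, 0, 0]], "twist": [0, 0, 0, 0], "grip": [0, 0, 0, 0]}}

```text
clock: 11.52
eef_pos: [0.4597, 0.1061, 0.15]
tool_rot: [-0.105, 0.994, -0.0, 0.001]
ft_force: [10.5, 0.4, -7.1]
width: 0.001
finger_force: 5.1
```

Emit:
{"method": "servo_tool", "body": {"xyz": [[-0.02, 0, 0], [-0.06, 0, 0], [-0.1, 0, 0], [-0.1, 0, -0.1], [-0.1, 0, -0.17], [-0.1, 0, -0.17], [-0.1, 0, -0.17], [-0.1, 0, -0.17]], "twist": [0, 0, 0, 0, 0, 0, 0, 0], "grip": [0, 0, 0, 0, 0, 0, 0, 0]}}

```text
clock: 12.52
eef_pos: [0.5169, 0.1184, 0.2507]
tool_rot: [-0.105, 0.994, -0.0, -0.001]
ft_force: [0.2, -0.5, -0.2]
width: 0.001
finger_force: 0.0
```

```bash
python3 m.py w6
```

```text
tcp in gate 0.0436 0.0371 0.2508 clock 12.575
(0, 0, 0.155) [197. 149.]
(0.005, 0, 0.155) [197. 156.]
(0.037, 0, 0.15) [200. 197.]
(0, 0.037, 0.15) [249. 148.]
(-0.041, 0.037, 0.142) [249.  89.]
```

View pics/w6z.png

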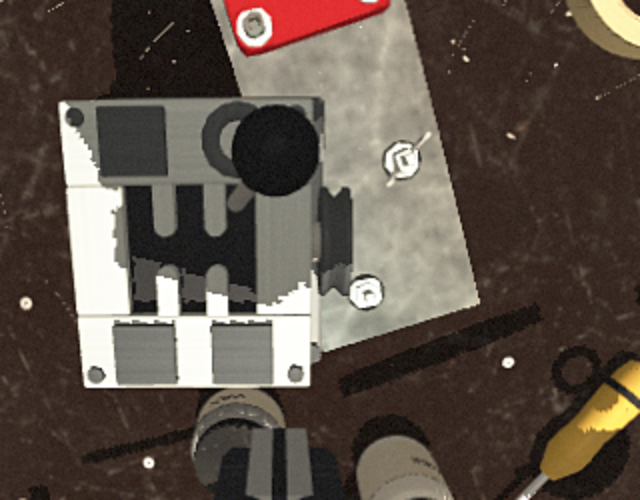

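```bash
python3 - <<'E'
from h import *
g=np.array([.482,.073]);y=.21;X=np.array([np.cos(y),np.sin(y)]);Y=np.array([-X[1],X[0]])
ci=arm.camera_info("wrist")
def loc(u,v,z):
    d=onz(ci,110+u/2,20+v/2,z)[:2]-g;return (d@X*1e3).round(1),(d@Y*1e3).round(1)
print("sq -x-y (true -46,-22)",loc(132,141,.109));print("sq +x-y (46,-22)",loc(145,354,.109));print("sq +x+y (46,22)",loc(242,353,.109))
print("knob",loc(275,150,.141))
E
```

```text
sq -x-y (true -46,-22) (np.float64(-42.2), np.float64(-23.2))
sq +x-y (46,-22) (np.float64(49.0), np.float64(-22.8))
sq +x+y (46,22) (np.float64(48.5), np.float64(20.9))
knob (np.float64(-36.9), np.float64(35.9))
```

The square plates show the wrist view reads about 3.5 mm high in x. Corrected, the knob is at about -40 mm, which is at the stop, and the gripper is clear.

```bash
python3 -c "
from rig import arm
print(arm.close_job())"
```

```text
the job is handed in; nothing more can be done
None
```

I pushed the lever home into the ring-marked slot (-x, +y), touched none of the loose things and handed the job in with the gripper clear at 12.6 s; the last wrist picture put the knob about 40 mm along, within 1 mm of the stop, but the hand-in returned no verdict.

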